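Snap the sample box lid shut all round

TASK

The lid of the vial box on the bench is on but not snapped shut: with the fingertips press its blue rim down, side by side all the way round, until all four sections have clicked shut level with the corners. Press firmly but without ramming, and only on the rim, not on the clear window. Lift nothing, and leave the other things on the bench where they stand.

Things in the scene. Friction and masses are not known exactly. Their poses are not given: they have to be found in the camera images.
- box: Vial box held fast in a steel tray (132 x 176 mm, 18 tall) screwed to the bench; clear walls, blue snap lid with clear window. Lid 120 mm along its x, 160 along y; box below 112 x 152. Origin: centre of underside; z up. Rim 20 mm wide: fixed corner squares (20 x 20 mm, top 76 mm above origin) and between them one section per side. Open section: top at 83 mm, orange stripe shows below it; shut: top at 76 mm, level with corners, stripe hidden.
- window: Thin clear window in the middle of the lid, 76 mm along the box's x by 116 mm along its y, its upper face 69 mm above the box's underside, 7 mm below the shut rim. Not to be pressed. Frame as the box's (origin at the centre of the box's underside).
- rim_near_top (a point): Middle of the upper face of the blue rim section on the long side nearer the robot (-x of the box), 116 mm long along that side, 20 mm wide, 50 mm from the box's middle; the point moves straight down with the section.
- rim_near (a joint): How far that section (near) is pressed down: 0 m open, 0.007 m shut. It springs back up if let go before about 4 mm; pushing past that takes about 6 N (never over 10 N), then it snaps down by itself and stays.
- rim_far_top (a point): Middle of the upper face of the blue rim section on the long side away from the robot (+x of the box), 116 mm long along that side, 20 mm wide, 50 mm from the box's middle; the point moves straight down with the section.
- rim_far (a joint): How far that section (far) is pressed down: 0 m open, 0.007 m shut. It springs back up if let go before about 4 mm; pushing past that takes about 6 N (never over 10 N), then it snaps down by itself and stays.
- rim_left_top (a point): Middle of the upper face of the blue rim section on the short side at +y of the box, 76 mm long along that side, 20 mm wide, 70 mm from the box's middle; the point moves straight down with the section.
- rim_left (a joint): How far that section (left) is pressed down: 0 m open, 0.007 m shut. It springs back up if let go before about 4 mm; pushing past that takes about 6 N (never over 10 N), then it snaps down by itself and stays. Alone of the four it may already be shut at the start.
- rim_right_top (a point): Middle of the upper face of the blue rim section on the short side at -y of the box, 76 mm long along that side, 20 mm wide, 70 mm from the box's middle; the point moves straight down with the section.
- rim_right (a joint): How far that section (right) is pressed down: 0 m open, 0.007 m shut. It springs back up if let go before about 4 mm; pushing past that takes about 6 N (never over 10 N), then it snaps down by itself and stays.
- vial_amber: Loose amber glass vial with white cap, 24 mm across, 46 mm tall, standing beside the box. Origin at its foot.
- vial_clear: Loose clear glass vial with blue cap, 24 mm across, 46 mm tall, standing beside the box. Origin at its foot.
- jar: Loose small jar with white cap, 54 mm across, 62 mm tall, standing beyond the box. Origin at its foot.
- beaker: Loose glass beaker, 72 mm across, 85 mm tall, to the robot's right. Origin at its foot.
- bottle: Loose glass bottle with blue cap, 72 mm across, 150 mm tall, to the robot's left. Origin at its foot.
- spatula: Loose spatula, 180 mm long, lying on the bench to the robot's left. Origin near its middle, x along it.
There are look-alikes about, which are no part of the job. Leave any black or pink look-alike of the jar alone.

How it is judged (in metres and radians):
At the end, for the whole second after the job is handed in: All four rim sections are shut (each pressed down more than 5.8 of its 7 mm); the loose things stand upright within 30 mm of where they were (value of joint each of rim_near, rim_far, rim_left, rim_right above 0.0058 m and distance of each of vial_amber, vial_clear, jar, beaker, bottle, spatula from where it was at the start of the episode below 0.03 m and angle between each of vial_amber, vial_clear, jar, beaker, bottle's own z axis and vertical below 0.3 rad); the robot touches nothing.
It fails at once if the clear window is pressed (more than 6 N) (contact force between any of the fingers, the arm and window above 6 N).
It fails at once if the box is rammed (more than 60 N) (contact force between any of the fingers, the arm and box above 60 N).
It fails at once if something loose is lifted (more than 12 mm) (height (world z) of any of vial_amber, vial_clear, jar, beaker, bottle above 0.012 m or height (world z) of spatula above 0.03 m).
It fails at once if another thing on the bench is displaced (more than 30 mm) or tipped over (distance of any of vial_amber, vial_clear, jar, beaker, bottle, spatula from where it was at the start of the episode above 0.03 m or angle between any of vial_amber, vial_clear, jar, beaker, bottle's own z axis and vertical above 0.4 rad).
It also fails if it takes over 45 s, if anything falls off the work surface, if the arm or the gripper's body presses on something with over 40 N, if the wrist force passes 120 N, or if a joint passes its speed limit or range.

ROBOT

A 6-joint arm with a two-finger parallel gripper is mounted at the origin on the work surface. World frame = base frame: x ahead of the robot, y to its left, z up, the work surface at z = 0. Lengths are in mm, angles in rad, forces in N, time in s.
With the tool pointing down it reaches from about 275 to 825 mm from the base axis. Payload 4.9 kg.
Tool frame: the origin (TCP) lies on the centre line of the jaws, within the pads' length; the fingertips stand 25 mm ahead of it and the grasp point (between the pads) lies 6 mm ahead of it (ctrl.tips_ahead is the z of the fingertips in the tool frame, in mm); z points along the fingers, y is the line along which they close (so a half turn about z gives the same grasp; the last joint's range is limited). The gripper opens to 85 mm and grips with 20 to 120 N. Pads are 22 mm wide; open, the fingers measure 114 mm over their backs; the gripper's body (76 mm by 85 mm) begins 54 mm behind the grasp point. The pads swing forward as they close: fully open they stand 13 mm farther back than shut.
Start: joints at [-1.461, 0.326, -0.193, 1.052, 0, 1.437], TCP at [132.777, -533.75, 256.281] pointing down, gripper open.
Joint ranges: [-2.65, 2.65], [-0.97, 1.79], [-1.3, 1.35], [-1.93, 2.1], [-1.47, 1.37], [-3.14, 3.14]. Speed limits (rad/s): [2.57, 2.57, 3.14, 3.14, 3.14, 3.14].

INTERFACE

Orientations are given as a rotation vector (axis times angle).
In Python, from plant import status, eyes, job, ctrl gives the robot as it stands.
- The arm moves only by the tool play_rows, never from a script. Its argument "plan" is one flat list of numbers, 5 for each row, row after row: the shift along the world's x, y, z in mm, then the turn about the world's z in degrees, then the gripper's target within -1 to 1 (fully open at 1, half-way at 0, shut at -1). In form: [tx, ty, tz, yaw, claw, tx, ty, tz, yaw, claw, ...]. A call has 1 to 5 rows; each row is the pose to reach, as a shift and turn from the pose commanded when the call began; what a row does not reach only later rows make up. A row lasts 1/12 s, in which the tool goes at most 41.7 mm and 7.16 degrees, less where a joint would pass 70% of its speed; a pose out of reach is approached as far as the arm can. A call with a gripper value outside its range is refused whole. The fingers move at their own pace and stop on an object; "grip_force" is the grip in N (left out, the last holds). Time passes only in rows, so rows that repeat a pose let the fingers close. It gives the time, the measured TCP pose, the force, the opening and the grip force at its end, in the units of the state.
- status.state(): the state, without advancing time (a new reading comes with each control period).
- eyes.read_camera(name): name is "side" or "top" or "wrist"; returns the picture (420x560x3 uint8, blue, green, red); there is no depth.
- eyes.camera_info(name): a dict with "vertical_fov" (degrees; the focal length in pixels is half the picture's height over the tangent of half this angle, whatever the lens; pixels are square), "cx", "cy" (the principal point, pixels), "rvec" (rotation vector, rad) and "tvec" (3), from world to camera coordinates, as OpenCV has them; the wrist camera has in their place "tool_from_camera" (4x4, takes a point from camera to tool coordinates, whose origin is the TCP and whose axes are the flange's). Camera axes: x right, y down, z forward; pixel columns grow to the right and rows downward; lengths in mm; the calibration is good to about 2 mm. A picture is of the moment at which its call begins: read the wrist's pose just before it. camera_info takes no time and is no camera call.
- job.close_job(): hands the job in; it is judged then, once.
The state is a dict: "t": time; "joint_positions": joint angles; "qd": joint speeds; "joint_torque": joint torques, N m; "tool_pos": TCP position; "tcp_rot": TCP orientation; "contact_force": force on the tool from outside, world axes, zero at the start; "ft_torque": the same for the moment, N m; "finger_gap": finger opening in mm; "finger_force": force on a finger pad.
Only numpy, scipy, OpenCV 4.12 (cv2) and the standard library are available. Lean on these libraries where they do the work, as an engineer would, in place of code of your own. Each camera call takes 0.05 s, during which the arm holds its last target. There are 200 camera calls.

## Working session

There is one attempt and no reset: what is moved stays moved. The work goes in short steps, Python scripts to look and compute and a tool call to move; the robot and the scene stay as the last step left them, time stands still between calls to the robot, and variables do not carry over. Pictures are saved under pics/ and viewed, at most 10 in all, crops included, and the job is handed in when it is done.

Besides the shell and the picture viewer there is one more tool, called in YAML: its name, and indented under it one key for each argument. play_rows: Moves the arm, as the interface text tells. Its arguments: {"type":"object","properties":{"plan":{"type":"array"},"grip_force":{"type":"number"}},"required":["plan"]}

```bash
mkdir -p pics
cat > h.py <<'E'
import numpy as np, cv2
from plant import status, eyes, job, ctrl
def cam(n):
    i=eyes.camera_info(n); f=210/np.tan(np.radians(i['vertical_fov'])/2)
    K=np.array([[f,0,i['cx']],[0,f,i['cy']],[0,0,1.]])
    if 'rvec' in i:
        R=cv2.Rodrigues(np.array(i['rvec'],float))[0]; t=np.array(i['tvec'],float).ravel()
    else:
        s=status.state(); T=np.eye(4); T[:3,:3]=cv2.Rodrigues(np.array(s['tcp_rot'],float))[0]; T[:3,3]=s['tool_pos']
        M=np.linalg.inv(T@np.array(i['tool_from_camera'])); R,t=M[:3,:3],M[:3,3]
    return K,R,t
def ray(c,uv,z):
    K,R,t=c; d=R.T@np.linalg.inv(K)@np.array([*uv,1.]); o=-R.T@t
    return o+d*(z-o[2])/d[2]
def proj(c,P):
    K,R,t=c; p=K@(R@np.array(P,float)+t); return p[:2]/p[2]
E
python3 - <<'E'
from h import *
print(status.state(), ctrl.tips_ahead)
for n in('top','side'):
    im=eyes.read_camera(n); cv2.imwrite(f'pics/{n}0.png',im); print(n,eyes.camera_info(n))
E
```

```text
{'t': 0.0, 'joint_positions': array([-1.46121444e+00,  3.26939698e-01, -1.93578072e-01,  1.05198733e+00,
        2.17171329e-05,  1.43659459e+00]), 'qd': array([-0.00034954, -0.00015135,  0.00051218,  0.00136113, -0.00128089,
       -0.00191009]), 'joint_torque': array([ 4.22224075e-04, -4.43401265e+01,  2.62438953e+01,  1.55620737e-02,
       -2.16852632e-04,  2.08942163e-05]), 'tool_pos': array([ 132.71451333, -533.20214697,  255.50627358]), 'tcp_rot': array([-3.11658755e+00, -3.81779121e-01, -6.71148253e-05]), 'contact_force': array([-0.61919948,  0.72204293, -0.3297921 ]), 'ft_torque': array([-0.00173832,  0.05708225, -0.01016736]), 'finger_force': 0.0, 'finger_gap': 85.52912964285257} 25.0
top {'vertical_fov': 51.71687083645933, 'cx': 279.51866283222535, 'cy': 214.48783148954016, 'rvec': array([ 2.09491042, -2.15828259,  0.15178049]), 'tvec': array([  24.71944738,  514.29575831, 1067.50903821])}
side {'vertical_fov': 55.67272701113903, 'cx': 279.42832023059924, 'cy': 208.4714436054857, 'rvec': array([ 2.05517572, -0.36482152,  0.22312926]), 'tvec': array([-475.90742946,  162.1571229 ,  813.72527246])}
```

View pics/top0.png

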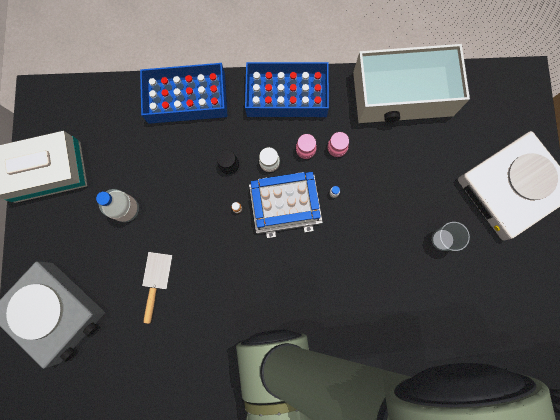

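View pics/side0.png

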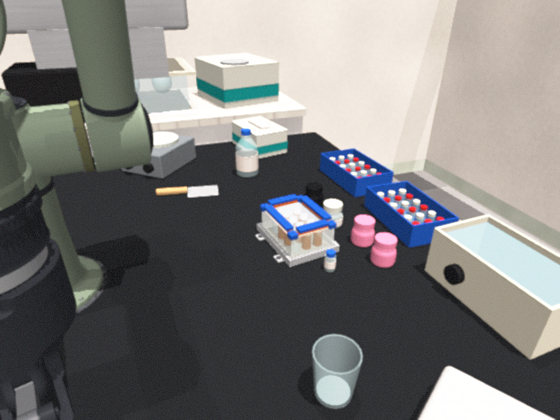

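The lid is at about (286,200) in the top view. The amber vial is at (236,208), the clear vial at (335,191), and the white jar at (269,158). The black (228,163) and pink (306,146 and 339,144) look-alikes are to be left alone. In the side view the lid is at about (297,213), with orange stripes showing.

Run:
```python
from h import *
im=cv2.imread('pics/top0.png'); c=cam('top')
hsv=cv2.cvtColor(im,cv2.COLOR_BGR2HSV); m=cv2.inRange(hsv,(100,120,60),(125,255,255))
n,l,s,ce=cv2.connectedComponentsWithStats(m)
roi=np.zeros_like(m); roi[165:240,245:326]=255
pts=np.argwhere((m&roi)>0)[:,::-1]
P=np.array([ray(c,p,80)[:2] for p in pts],np.float32)
r=cv2.minAreaRect(P); print(r); print(cv2.boxPoints(r))
crop=cv2.resize(im[150:250,215:350],None,fx=5.5,fy=5.5,interpolation=cv2.INTER_CUBIC); cv2.imwrite('pics/tc.png',crop)
s=cv2.imread('pics/side0.png'); cv2.imwrite('pics/sc.png',cv2.resize(s[170:290,230:360],None,fx=5,fy=5,interpolation=cv2.INTER_CUBIC))
for n,p,z in(('amber',(236,208),46),('clear',(335,191),46),('jar',(269,158),62)): print(n,ray(c,p,z))
```

```text
((548.4271240234375, -5.509849548339844), (122.37963104248047, 159.3231658935547), 7.120368003845215)
[[477.8348    65.95264 ]
 [497.5836   -92.141815]
 [619.0194   -76.972336]
 [599.2706    81.122116]]
amber [534.5816608  120.44013777  46.        ]
clear [ 570.76335426 -134.81720736   46.        ]
jar [659.56168977  31.95623942  62.        ]
```

View pics/tc.png

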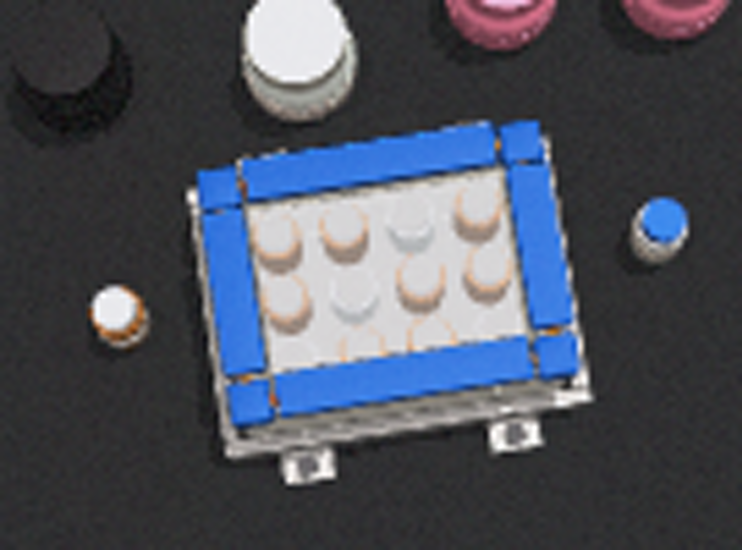

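View pics/sc.png

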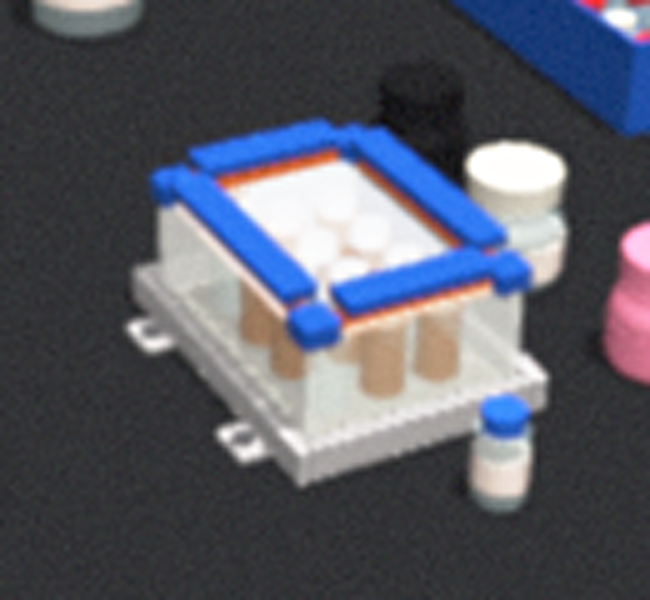

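All four sections look open. The nearest neighbours stand lower than the rim, so a shut gripper can press from above. I'll move above the near section first.

play_rows:
  plan: [18,26,0,-2,-1,36,52,0,-4,-1,54,78,0,-7,-1,72,104,0,-7,-1,90,130,0,-7,-1]
  grip_force: 40

```text
t: 0.52
tool_pos: [223.2, -402.2, 255.9]
tcp_rot: [-3.135, -0.19, 0.0]
contact_force: [0.2, 0.0, 0.1]
finger_gap: 25.5
finger_force: 0.0
```

play_rows:
  plan: [18,26,0,0,-1,36,52,0,0,-1,54,78,0,0,-1,72,104,0,0,-1,90,130,0,0,-1]

```text
t: 0.93
tool_pos: [313.2, -272.2, 256.1]
tcp_rot: [-3.135, -0.19, 0.0]
contact_force: [0.0, 0.1, -1.0]
finger_gap: 0.1
finger_force: 0.0
```

play_rows:
  plan: [18,26,0,0,-1,36,52,0,0,-1,54,78,0,0,-1,72,104,0,0,-1,90,130,0,0,-1]

```text
t: 1.35
tool_pos: [403.2, -142.2, 256.1]
tcp_rot: [-3.136, -0.191, 0.0]
contact_force: [1.0, 0.1, 0.1]
finger_gap: -0.0
finger_force: 0.0
```

play_rows:
  plan: [18,26,0,0,-1,36,52,0,0,-1,54,78,0,0,-1,72,104,0,0,-1,90,130,0,0,-1]

```text
t: 1.77
tool_pos: [493.2, -12.2, 256.0]
tcp_rot: [-3.136, -0.191, 0.001]
contact_force: [0.8, -0.9, -0.3]
finger_gap: -0.3
finger_force: 0.0
```

Run:
```python
from h import *
c=cam('wrist'); im=eyes.read_camera('wrist')
C=np.array([548.4,-5.5]);a=np.radians(7.1);X=np.array([np.cos(a),np.sin(a)]);Y=np.array([-X[1],X[0]])
for sx,sy in((-50,0),(50,0),(0,70),(0,-70)):
    p=C+sx*X+sy*Y; print(p); cv2.circle(im,tuple(int(v) for v in proj(c,[*p,84])),4,(0,0,255),-1)
for sx in(-60,60):
  for sy in(-80,80):
    p=C+sx*X+sy*Y; cv2.circle(im,tuple(int(v) for v in proj(c,[*p,77])),3,(0,255,255),-1)
cv2.imwrite('pics/w0.png',im)
```

```text
[498.78340311 -11.68007384]
[598.01659689   0.68007384]
[539.74789663  63.96323565]
[557.05210337 -74.96323565]
```

View pics/w0.png

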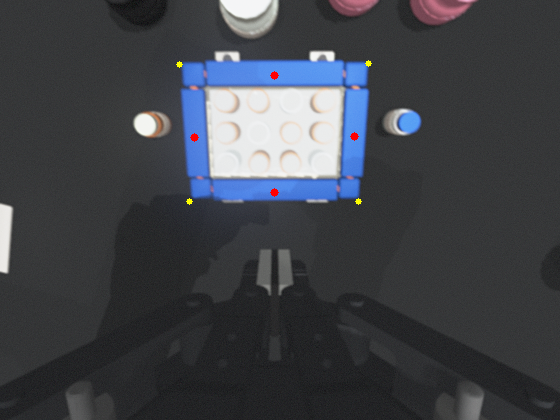

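The predicted points (red) sit on the four blue sections to within about 2 mm, so I'll descend over near.

play_rows:
  plan: [2,0,-30,0,-1,4,0,-60,0,-1,6,0,-90,0,-1,6.5,0.5,-115,0,-1,6.5,0.5,-125,0,-1]

```text
t: 2.23
tool_pos: [496.7, -12.8, 127.8]
tcp_rot: [-3.134, -0.191, 0.009]
contact_force: [-0.2, 0.6, -0.3]
finger_gap: -0.1
finger_force: 0.0
```

play_rows:
  plan: [0,0,-3,0,-1,0,0,-6,0,-1,0,0,-9,0,-1,0,0,-12,0,-1,0,0,-12,0,-1]

```text
t: 2.65
tool_pos: [499.8, -13.4, 119.9]
tcp_rot: [3.135, 0.191, 0.002]
contact_force: [-0.1, -0.0, -0.4]
finger_gap: 0.4
finger_force: 0.0
```

play_rows:
  plan: [0,1,-1.5,0,-1,0,1,-3,0,-1,0,1,-4.5,0,-1,0,1,-6,0,-1,0,1,-6,0,-1]

```text
t: 3.07
tool_pos: [499.1, -12.2, 113.1]
tcp_rot: [-3.136, -0.191, 0.0]
contact_force: [0.2, -0.7, -0.1]
finger_gap: -0.4
finger_force: 0.0
```

play_rows:
  plan: [0,0,-1,0,-1,0,0,-2,0,-1,0,0,-3,0,-1,0,0,-3,0,-1]

```text
t: 3.4
tool_pos: [499.1, -12.2, 110.0]
tcp_rot: [-3.136, -0.191, 0.001]
contact_force: [0.3, 0.2, -0.3]
finger_gap: 0.4
finger_force: 0.0
```

play_rows:
  plan: [0,0,-1,0,-1,0,0,-2,0,-1,0,0,-3,0,-1,0,0,-3,0,-1]

```text
t: 3.73
tool_pos: [499.3, -12.3, 107.6]
tcp_rot: [3.136, 0.191, 0.0]
contact_force: [-1.6, 0.4, 4.9]
finger_gap: -0.0
finger_force: 2.8
```

play_rows:
  plan: [0,0,-1,0,-1,0,0,-2,0,-1,0,0,-2,0,-1]

```text
t: 3.98
tool_pos: [499.3, -12.3, 105.5]
tcp_rot: [3.136, 0.191, 0.0]
contact_force: [-0.7, -0.6, 2.7]
finger_gap: -0.5
finger_force: 1.5
```

play_rows:
  plan: [0,0,-1,0,-1,0,0,-1.5,0,-1,0,0,-1.5,0,-1]

```text
t: 4.23
tool_pos: [499.1, -12.2, 103.5]
tcp_rot: [-3.136, -0.191, 0.001]
contact_force: [-0.6, -0.4, 0.4]
finger_gap: 0.0
finger_force: 0.0
```

play_rows:
  plan: [0,0,-0.7,0,-1,0,0,-1.5,0,-1,0,0,-1.5,0,-1]

```text
t: 4.48
tool_pos: [499.1, -12.2, 102.0]
tcp_rot: [-3.136, -0.191, 0.001]
contact_force: [-0.7, -0.3, 0.3]
finger_gap: -0.2
finger_force: 0.0
```

play_rows:
  plan: [0,0,-0.7,0,-1,0,0,-1.5,0,-1,0,0,-1.5,0,-1]

```text
t: 4.73
tool_pos: [499.3, -12.3, 101.1]
tcp_rot: [3.136, 0.191, 0.0]
contact_force: [-0.7, 0.3, 2.3]
finger_gap: -0.2
finger_force: 1.5
```

Near has snapped shut: the force rose to about 5 N, fell to zero, then came back on the stop at z = 101. Far is next.

play_rows:
  plan: [0,0,10,0,-1,0,0,22,0,-1,33,4,22,0,-1,66,8,22,0,-1,99,13,22,0,-1]

```text
t: 5.15
tool_pos: [599.7, 0.7, 124.1]
tcp_rot: [3.135, 0.19, 0.002]
contact_force: [1.1, -0.4, -0.5]
finger_gap: -0.3
finger_force: 0.0
```

play_rows:
  plan: [0,0,-4,0,-1,0,0,-8,0,-1,0,0,-11,0,-1,0,0,-13,0,-1,0,0,-13,0,-1]

```text
t: 5.57
tool_pos: [596.5, 0.7, 109.2]
tcp_rot: [-3.135, -0.19, 0.004]
contact_force: [1.1, 0.2, -0.3]
finger_gap: 0.1
finger_force: 0.0
```

play_rows:
  plan: [0,0,-1,0,-1,0,0,-2,0,-1,0,0,-3,0,-1,0,0,-4,0,-1,0,0,-4,0,-1]

```text
t: 5.98
tool_pos: [597.9, 0.6, 106.4]
tcp_rot: [3.136, 0.191, -0.0]
contact_force: [-2.4, -0.2, 4.7]
finger_gap: -0.0
finger_force: 2.3
```

play_rows:
  plan: [0,0,-1,0,-1,0,0,-2,0,-1,0,0,-3,0,-1,0,0,-3,0,-1]

```text
t: 6.32
tool_pos: [598.3, 0.8, 102.3]
tcp_rot: [-3.136, -0.191, -0.0]
contact_force: [0.0, 0.3, -0.1]
finger_gap: 0.3
finger_force: 0.0
```

play_rows:
  plan: [0,0,-0.7,0,-1,0,0,-1.5,0,-1,0,0,-2,0,-1,0,0,-2,0,-1]

```text
t: 6.65
tool_pos: [598.5, 0.8, 101.1]
tcp_rot: [3.136, 0.191, 0.001]
contact_force: [-1.1, 0.2, 2.9]
finger_gap: -0.2
finger_force: 1.6
```

Far is shut. Left is next, at (540, 64).

play_rows:
  plan: [0,0,10,0,-1,0,0,22,0,-1,-19,21,22,0,-1,-39,42,22,0,-1,-58,63,22,0,-1]

```text
t: 7.07
tool_pos: [540.0, 64.1, 123.5]
tcp_rot: [-3.136, -0.189, -0.001]
contact_force: [0.4, 1.1, 0.2]
finger_gap: 0.4
finger_force: 0.0
```

play_rows:
  plan: [0,0,-4,0,-1,0,0,-8,0,-1,0,0,-11,0,-1,0,0,-13,0,-1,0,0,-13,0,-1]

```text
t: 7.48
tool_pos: [540.8, 63.0, 109.3]
tcp_rot: [3.136, 0.189, -0.0]
contact_force: [-0.5, -0.3, 0.9]
finger_gap: 0.2
finger_force: 0.0
```

play_rows:
  plan: [0,0,-1,0,-1,0,0,-2,0,-1,0,0,-3,0,-1,0,0,-4,0,-1,0,0,-4,0,-1]

```text
t: 7.9
tool_pos: [540.9, 63.2, 106.2]
tcp_rot: [3.135, 0.19, 0.002]
contact_force: [-1.1, -0.6, 4.0]
finger_gap: -0.0
finger_force: 1.9
```

play_rows:
  plan: [0,0,-1,0,-1,0,0,-2,0,-1,0,0,-3,0,-1,0,0,-3,0,-1]

```text
t: 8.23
tool_pos: [539.8, 63.9, 102.2]
tcp_rot: [-3.135, -0.191, 0.002]
contact_force: [0.1, 0.1, 0.4]
finger_gap: 0.0
finger_force: 0.0
```

play_rows:
  plan: [0,0,-0.7,0,-1,0,0,-1.5,0,-1,0,0,-2,0,-1,0,0,-2,0,-1]

```text
t: 8.57
tool_pos: [540.1, 63.9, 101.0]
tcp_rot: [-3.136, -0.191, 0.0]
contact_force: [-0.5, 0.3, 4.6]
finger_gap: 0.1
finger_force: 2.0
```

Left is shut. Right is next, at (557, -75), a shift of (17, -139).

play_rows:
  plan: [0,0,12,0,-1,0,0,22,0,-1,5,-40,22,0,-1,10,-80,22,0,-1,14,-115,22,0,-1]

```text
t: 8.98
tool_pos: [555.1, -52.6, 123.7]
tcp_rot: [3.135, 0.193, 0.003]
contact_force: [0.5, 0.2, 0.2]
finger_gap: -0.1
finger_force: 0.0
```

play_rows:
  plan: [3,-24,0,0,-1,3,-24,-5,0,-1,3,-24,-9,0,-1,3,-24,-13,0,-1,3,-24,-13,0,-1]

```text
t: 9.4
tool_pos: [556.3, -74.0, 108.8]
tcp_rot: [-3.135, -0.193, 0.003]
contact_force: [-0.1, 0.3, -0.1]
finger_gap: -0.1
finger_force: 0.0
```

play_rows:
  plan: [0,0,-1,0,-1,0,0,-2,0,-1,0,0,-3,0,-1,0,0,-4,0,-1,0,0,-4,0,-1]

```text
t: 9.82
tool_pos: [557.1, -74.2, 106.2]
tcp_rot: [-3.135, -0.193, -0.0]
contact_force: [-1.5, 2.5, 4.2]
finger_gap: 0.1
finger_force: 2.0
```

play_rows:
  plan: [0,0,-1,0,-1,0,0,-2,0,-1,0,0,-3,0,-1,0,0,-3,0,-1]

```text
t: 10.15
tool_pos: [557.3, -75.4, 102.4]
tcp_rot: [3.135, 0.191, -0.0]
contact_force: [-0.1, 0.9, -0.1]
finger_gap: 0.2
finger_force: 0.0
```

play_rows:
  plan: [0,0,-0.7,0,-1,0,0,-1.5,0,-1,0,0,-2,0,-1,0,0,-2,0,-1]

```text
t: 10.48
tool_pos: [557.4, -75.5, 101.0]
tcp_rot: [3.135, 0.191, 0.0]
contact_force: [-1.3, -0.2, 3.1]
finger_gap: -0.6
finger_force: 1.5
```

Now I'll lift clear, back off and check.

play_rows:
  plan: [0,0,25,0,-1,0,0,60,0,-1,-20,0,95,0,-1,-50,0,130,0,-1,-80,0,160,0,-1]

```text
t: 10.9
tool_pos: [480.8, -75.4, 258.6]
tcp_rot: [3.135, 0.191, 0.002]
contact_force: [0.6, 0.4, 0.6]
finger_gap: -0.0
finger_force: 0.0
```

play_rows:
  plan: [-20,0,0,0,-1,-40,0,0,0,-1,-60,0,0,0,-1,-60,0,0,0,-1]

```text
t: 11.23
tool_pos: [417.5, -74.7, 257.1]
tcp_rot: [-3.135, -0.19, 0.003]
contact_force: [-0.4, 0.7, -0.4]
finger_gap: 0.2
finger_force: 0.0
```

Run:
```python
from h import *
w=eyes.read_camera('wrist'); s=eyes.read_camera('side')
s=cv2.resize(s[170:290,230:360],None,fx=4.5,fy=4.5,interpolation=cv2.INTER_CUBIC)
w=cv2.resize(w,(215,161)); o=np.zeros((540,800,3),np.uint8); o[:,:585]=s; o[:161,585:]=w
t=cv2.resize(eyes.read_camera('top')[130:250,185:345],(215,161)); o[170:331,585:]=t
cv2.imwrite('pics/end.png',o)
```

```text
(no output)
```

View pics/end.png

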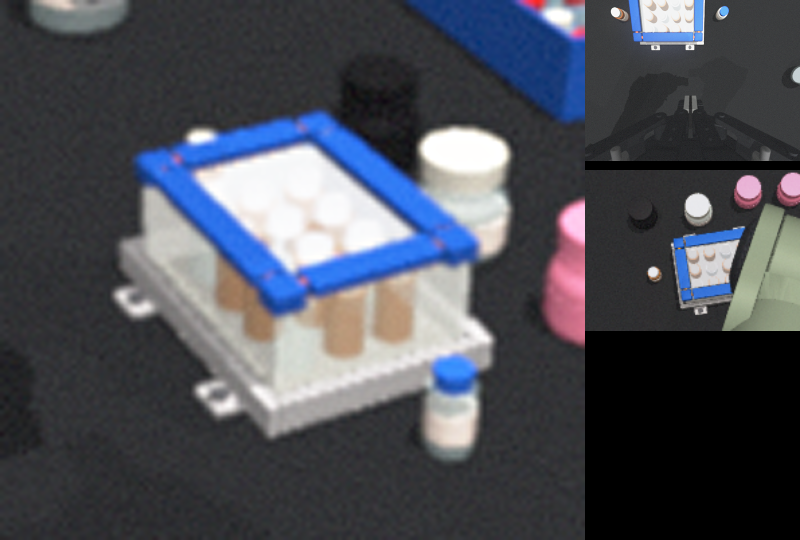

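The side crop shows all four sections level with the corners at (155,170), (315,125), (460,240) and (285,295). No orange stripe is visible, and the vials and jar have not moved.

```bash
python3 -c "
from plant import job; print(job.close_job())"
```

```text
the job is handed in; nothing more can be done
None
```

The job is handed in: all four rim sections are pressed shut level with the corners, with about 5 N the highest force reading seen, the window was not pressed, and the vials and jar are still in place in the final pictures (beaker, bottle and spatula not rechecked).

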